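# Offer a cookie with the tongs

## Robot

A 6-joint arm with a two-finger parallel gripper is mounted at the origin on the work surface. World frame = base frame: x ahead of the robot, y to its left, z up, the work surface at z = 0. Lengths are in m, angles in rad, forces in N, time in s.
With the tool pointing down it reaches from about 0.325 to 0.775 m from the base axis. Payload 5.5 kg.
Tool frame: the origin (TCP) lies at the very end of the fingers, on their centre line; the grasp point (between the pads) lies 19 mm behind it (grasp_offset is the distance from the TCP to the grasp point, in m); z points along the fingers, y is the line along which they close (so a half turn about z gives the same grasp; the last joint's range is limited). The gripper opens to 85 mm and grips with 20 to 120 N. Pads are 22 mm wide; open, the fingers measure 114 mm over their backs; the gripper's body (76 mm by 85 mm) begins 54 mm behind the grasp point. The pads swing forward as they close: fully open they stand 13 mm farther back than shut.
Start: joints at [-1.158, 0.091, 1.231, -0, 1.82, -0.057], TCP at [0.272, -0.535, 0.231] pointing down, gripper open.
Joint ranges: [-2.87, 2.87], [-0.86, 2.18], [0.17, 2.46], [-1.51, 4.65], [0.06, 2.69], [-2.65, 2.65]. Speed limits (rad/s): [2.57, 2.57, 3.01, 3.14, 3.14, 3.14].

## Interface

Orientations are given as a rotation vector (axis times angle).
In Python, from bench import state, get_image, get_calibration, job_done, grasp_offset gives the robot as it stands.
- The arm moves only by the tool apply_moves, never from a script. Its argument "targets" is a list of rows, each an object with "translation": the shift along the world's x, y, z as a fraction of full scale, a list of three; "twist": the turn about the world's z as a fraction of full scale. A call has 1 to 5 rows; each row shifts and turns the commanded pose from where the row before left it; what a row does not reach is not made up. Full scale, the value 1, is 15 cm for a shift and 0.1 rad for a turn. A row lasts 1/12 s, in which the tool goes at most 41.7 mm and 7.16 degrees, less where a joint would pass 70% of its speed; a pose out of reach is approached as far as the arm can. A call with a number of a shift or a turn outside -1 to 1 is refused whole. A call with a gripper value outside its range is refused whole. "gripper" is the closure, from 0 (fully open) to 1 (shut), set as the call begins (left out, the last holds). The fingers move at their own pace and stop on an object; "grip_force" is the grip in N (left out, the last holds). Time passes only in rows, so rows that do not move let the fingers close. It gives the time, the measured TCP pose, the force, the opening and the grip force at its end, in the units of the state.
- state(): the state, without advancing time (a new reading comes with each control period).
- get_image(name): name is "scene" or "top"; returns (picture, depth): 420x560x3 uint8, blue, green, red; 420x560 float32, m along the optical axis (not along the pixel's ray), 0 where there is no reading.
- get_calibration(name): a dict with "mtx" (3x3 intrinsics, pixels), "k1" (the pictures are not rectified: a ray, as slopes to the right and down, at radius r is drawn at 1 + k1 r^2 times it, then the intrinsics apply), "R" (3x3) and "t" (3): a world point X has camera coordinates R X + t. Camera axes: x right, y down, z forward; pixel columns grow to the right and rows downward; lengths in m; the calibration is good to about 2 mm. A picture is of the moment at which its call begins. get_calibration takes no time and is no camera call.
- job_done(): hands the job in; it is judged then, once.
The state is a dict: "time_s": time; "qpos": joint angles; "joint_vel": joint speeds; "effort": joint torques, N m; "tcp_pos": TCP position; "orientation": TCP orientation; "contact_force": force on the tool from outside, world axes, zero at the start; "wrist_torque": the same for the moment, N m; "gripper_width": finger opening in m; "grip_force": force on a finger pad.
Only numpy, scipy, OpenCV 4.12 (cv2) and the standard library are available. Lean on these libraries where they do the work, as an engineer would, in place of code of your own. Each camera call takes 0.05 s, during which the arm holds its last target. There are 200 camera calls.

## Task

Pick up the steel serving tongs that lie on the grey coaster, close them gently (without crushing) on the round domed cookie on the wooden board, and carry it over to the small empty tea plate. Finish while still holding it there in the tongs, above the middle of the plate and at least 5 cm clear of it: do not put it down or let go. Touch the cookie only with the tongs, and leave the ring cookie, the finger biscuit and everything else on the console where they are.

Things in the scene. Friction and masses are not known exactly. Their poses are not given: they have to be found in the camera images.
- tongs: Steel spring tongs lying flat on the coaster, 188 mm long, 20 mm tall, 80 g: a short spine and two arms that spread level. Origin: on the underside, midway between the two grip pads, near the balance point. +x runs from the spine (back end at x = -80 mm) to the jaws (x = 72 to 108 mm), z up. The jaws start pointing away from the robot, ahead or up to 50 degrees to its right.
- jaws (a point): Point of the tongs midway between the jaws, 90 mm ahead of the tongs' origin along +x, 10 mm above their underside. The jaws are upright flat plates 36 mm long, 20 mm tall; open they are 60 mm apart inside and 68 mm outside. Squeezing the pads together closes them: the jaws move 2.5 times as far as the pads; a grip of F newtons gives about 0.4 x (F - 7) N at each jaw.
- tongs_left: Left (+y) arm of the tongs with its jaw and flat grip pad; origin at its hinge (x = -60, y = +9 mm in the tongs' frame). Pads: 28 mm long (x = -14 to 14 mm), 20 mm tall, 46 mm apart over their outer faces when open, about 36 mm with the cookie in the jaws, 26 mm when shut.
- tongs_right: Right (-y) arm, mirror image of the left. Springs push the pads outward with 5 N (open) to 9 N (shut) and open the tongs again as the grip is eased. Pinched across the pads to a width of 41 to 42 mm the tongs carry safely, with the jaws about 48 mm apart.
- coaster: Round grey silicone coaster, 110 mm across, 6 mm thick, fixed; origin at the centre of its underside. The tongs lie across it.
- board: Flat wooden serving board, 120 (x) by 250 (y) by 14 mm tall, fixed; origin at the centre of its underside. On it, in a row along its y at -80, 0 and +80 mm from its centre (each within about 6 mm), lie the round cookie, the ring cookie and the finger biscuit, in any order. Its +x points away from the robot within about 15 degrees.
- cookie: The cookie to take: round, 36 mm across with upright sides to 19 mm and a domed top 27 mm high, no hole, 15 to 30 g; origin at the centre of its underside. It crumbles if a jaw presses on it with more than 30 N.
- ring_cookie: Bystander on the board: ring-shaped cookie, 52 mm across with a 20 mm hole, 16 mm tall; origin at the centre of its underside.
- finger_biscuit: Bystander on the board: straight biscuit bar, 60 (its x) by 20 by 16 mm; origin at the centre of its underside; its length lies roughly across the row.
- plate: Small round blue ceramic tea plate, empty, 110 mm across, 12 mm high at its rim, fixed; origin at the centre of its underside.
- saucer: Bystander: white saucer, 100 mm across, 10 mm high, loose; origin under its centre.
- tea_glass: Bystander on the saucer: waisted amber tea glass, 54 mm across, 85 mm tall; origin under its centre.
- tin: Bystander: red plastic tin with a clip-on lid, 84 by 104 by 68 mm tall; origin under its centre.
- jar: Bystander: small glass jar with a steel twist cap, 64 mm across, 77 mm tall; origin under its centre.
- door_key: Bystander: steel door key lying flat, about 63 mm long, 4 mm thick; origin under the middle of its round bow, its shaft along its x.

How it is judged:
On the way, in this order (a step that is already met when the one before it is completed fails the run):
1. the tongs are gripped and lifted while the cookie still lies on the board (contact force between the fingers and tongs above 1 N and height (world z) of tongs above 0.03 m and distance of cookie from where it was at the start of the episode below 0.02 m), for 0.2 s.
2. the cookie is lifted off the board between the two jaws (contact force between each of tongs_left, tongs_right and cookie above 0.5 N and contact force between the fingers and tongs above 1 N and height (world z) of cookie above 0.04 m), for 0.2 s.
At the end, for the whole second after the job is handed in: The cookie is pinched between both jaws of the tongs (more than 0.5 N at each) and the tongs are gripped by the fingers; the cookie's underside is more than 60 mm above the console and its centre within 40 mm of the plate's centre, seen from above, still (under 0.05 m/s) (contact force between each of tongs_left, tongs_right and cookie above 0.5 N and contact force between the fingers and tongs above 1 N and height (world z) of cookie above 0.06 m and horizontal distance between cookie and plate below 0.04 m and linear speed of cookie below 0.05 m/s and height (world z) of tongs above 0.05 m); the arm keeps its last pose, push and grip.
It fails at once if the fingers or the arm touch the cookie (contact force between any of the fingers, the arm and cookie above 0.2 N).
It fails at once if the cookie is crushed (more than 30 N from a jaw) (contact force between any of tongs_left, tongs_right and cookie above 30 N).
It fails at once if another thing on the console is shifted by more than 15 mm (distance of any of ring_cookie, finger_biscuit, saucer, tea_glass, tin, jar, door_key from where it was at the start of the episode above 0.015 m).
It also fails if it takes over 45 s, if anything falls off the work surface, if the arm or the gripper's body presses on something with over 40 N, if the wrist force passes 120 N, or if a joint passes its speed limit or range.

## Working session

There is one attempt and no reset: what is moved stays moved. The work goes in short steps, Python scripts to look and compute and a tool call to move; the robot and the scene stay as the last step left them, time stands still between calls to the robot, and variables do not carry over. Pictures are saved under pics/ and viewed, at most 10 in all, crops included, and the job is handed in when it is done.

Besides the shell and the picture viewer there is one more tool, called after "Request:" by a JSON object that holds its "name" and its "arguments". apply_moves: Moves the arm, as the interface text tells. Shift numbers are shares of 15 cm and turn numbers shares of 0.1 rad, none past 1 either way. Its arguments: {"type":"object","properties":{"targets":{"type":"array"},"gripper":{"type":"number"},"grip_force":{"type":"number"}},"required":["targets"]}

```bash
mkdir -p pics
cat > h.py <<'E'
import numpy as np, cv2
from bench import *
def unproj(name,uv,z):
    c=get_calibration(name);K=np.array(c['mtx']);R=np.array(c['R']);t=np.array(c['t']);k=c['k1']
    uv=np.atleast_2d(uv).astype(float)
    d=np.c_[(uv[:,0]-K[0,2])/K[0,0],(uv[:,1]-K[1,2])/K[1,1]];s=d.copy()
    for _ in range(20): s=d/(1+k*(s**2).sum(1,keepdims=True))
    w=np.c_[s,np.ones(len(s))]@R; o=-R.T@t
    return o+w*((z-o[2])/w[:,2])[:,None]
def cloud(name,depth):
    h,w=depth.shape;v,u=np.mgrid[:h,:w]
    c=get_calibration(name);R=np.array(c['R']);o=-R.T@np.array(c['t'])
    p=unproj(name,np.c_[u.ravel(),v.ravel()],0)
    zc=(p-o)@R[2]
    return (o+(p-o)*(depth.ravel()/zc)[:,None]).reshape(h,w,3)
E
python3 - <<'E'
from h import *
print(state(),grasp_offset)
for n in("top","scene"):
    im,d=get_image(n);cv2.imwrite(f"pics/{n}0.png",im);np.save(f"{n}0.npy",d)
    c=get_calibration(n);R=np.array(c['R']);print(n,c['mtx'],c['k1'],-R.T@np.array(c['t']),R)
E
```

```text
{'time_s': 0.0, 'qpos': array([-1.15768481e+00,  9.18578211e-02,  1.23192172e+00,  3.60053211e-05,
        1.81980445e+00, -5.67066232e-02]), 'joint_vel': array([-0.00013319,  0.00031053,  0.00180448,  0.00102378,  0.00019636,
        0.0010241 ]), 'effort': array([-7.44634908e-04, -4.58728194e+01, -4.18025100e+01, -1.26646710e-04,
        1.12794293e-02,  1.56392360e-05]), 'tcp_pos': array([ 0.27152157, -0.53471748,  0.23013126]), 'orientation': array([-3.05339515e+00, -7.30775886e-01,  5.00198993e-04]), 'contact_force': array([0.39022318, 0.05028999, 0.06140077]), 'wrist_torque': array([-0.01799541,  0.03916634,  0.01009735]), 'grip_force': 0.0, 'gripper_width': 0.08533140153972152} 0.0187
top [[390.02982057   0.         281.26526523]
 [  0.         390.02982057 211.89437473]
 [  0.           0.           1.        ]] 0.029128360191540706 [0.48587772 0.02625619 0.9185189 ] [[-0.00824322 -0.99976855  0.01987216]
 [-0.99705242  0.00670165 -0.07643009]
 [ 0.07627923 -0.02044362 -0.99687689]]
scene [[539.24873349   0.         287.01779033]
 [  0.         539.24873349 202.90261013]
 [  0.           0.           1.        ]] -0.1583488624576894 [1.03555623 0.41893663 1.12340434] [[-0.6333079   0.77388359 -0.00502966]
 [ 0.66586754  0.54157791 -0.51314109]
 [-0.39438752 -0.32832539 -0.85828953]]
```

View pics/top0.png

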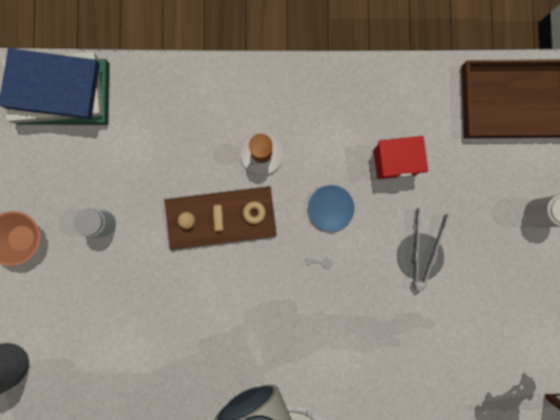

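View pics/scene0.png

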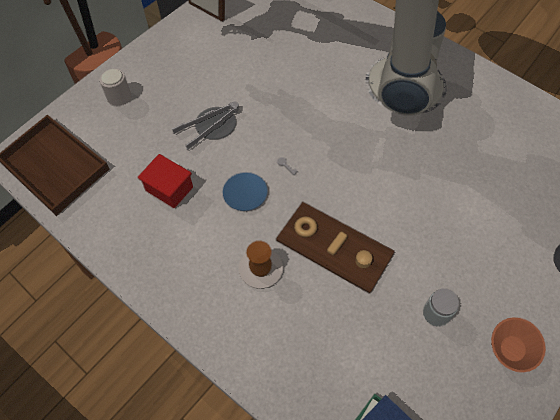

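The cookie is at the left end of the board, at top (187,220). The finger biscuit is at (218,218), the ring at (255,212) and the plate at (331,209). The tongs run from the spine at (420,286) to the jaws at (418,210) and (445,216).

Run:
```python
from h import *
im=cv2.imread('pics/top0.png');d=np.load('top0.npy');P=cloud('top',d)
hsv=cv2.cvtColor(im,cv2.COLOR_BGR2HSV)
def blob(name,m,x0,y0,x1,y1,z):
    mm=np.zeros_like(m,np.uint8);mm[y0:y1,x0:x1]=m[y0:y1,x0:x1]
    c=max(cv2.findContours(mm*1,0,2)[0],key=cv2.contourArea)
    r=cv2.minAreaRect(c);w=unproj('top',[r[0]],z)[0];print(name,len(c),r,w.round(4),'boxworld',unproj('top',cv2.boxPoints(r),z)[:,:2].round(3).tolist())
    vv,uu=np.where(mm>0);print('   cloud med',np.median(P[vv,uu],0).round(4),'zmax',P[vv,uu,2].max().round(3))
H,S,V=[hsv[...,i].astype(int) for i in range(3)]
blob('plate',(H>95)&(H<125)&(S>90),300,175,365,240,.011)
tan=(H<28)&(V>105)&(S>60)
blob('cookie',tan,174,207,202,234,.015+.014)
blob('finger',tan,208,200,230,236,.030);blob('ring',tan,238,196,272,228,.028)
blob('board',(H<25)&(S>70),155,180,285,255,.014)
blob('tin',(H<8)|(H>172)&(S>150),370,130,432,182,.068)
c=P[200:300,395:460];print('depth floor noise',np.std(P[300:330,300:340,2]),np.median(P[300:330,300:340,2]))
np.set_printoptions(linewidth=250)
print((P[205:296:4,405:452:2,2]*1000).astype(int))
crop=cv2.resize(im[195:300,385:465],None,fx=7,fy=5.7,interpolation=cv2.INTER_CUBIC);cv2.imwrite('pics/c1.png',cv2.resize(im[200:296,390:460],None,fx=6,fy=6,interpolation=cv2.INTER_CUBIC))
```

```text
plate 63 ((330.5, 207.5), (43.0, 43.0), 90.0) [ 0.5649 -0.1077  0.011 ] boxworld [[0.616, -0.058], [0.615, -0.159], [0.514, -0.157], [0.515, -0.057]]
   cloud med [ 0.5641 -0.1081  0.0073] zmax 0.919
cookie 23 ((186.0, 219.0), (16.0, 16.0), 90.0) [0.5392 0.2244 0.029 ] boxworld [[0.558, 0.243], [0.557, 0.207], [0.521, 0.206], [0.521, 0.242]]
   cloud med [0.5384 0.2227 0.0375] zmax 0.044
finger 15 ((217.64466857910156, 217.02537536621094), (26.361408233642578, 9.689598083496094), 85.91438293457031) [0.5431 0.1528 0.03  ] boxworld [[0.572, 0.166], [0.574, 0.144], [0.514, 0.14], [0.513, 0.161]]
   cloud med [0.5432 0.1523 0.0289] zmax 0.034
ring 34 ((254.0, 212.0), (22.0, 22.0), 90.0) [0.5542 0.0704 0.028 ] boxworld [[0.58, 0.095], [0.579, 0.045], [0.529, 0.045], [0.529, 0.095]]
   cloud med [0.5545 0.0704 0.0285] zmax 0.919
board 80 ((219.76922607421875, 217.65386962890625), (50.358097076416016, 106.79389953613281), 82.87498474121094) [0.5427 0.1502 0.014 ] boxworld [[0.586, 0.279], [0.616, 0.034], [0.499, 0.021], [0.471, 0.264]]
   cloud med [0.5421 0.1495 0.0144] zmax 0.919
tin 60 (
[... 1891 characters left out ...]
0   0]
 [  5   3   7   6   4  18  25   6   4   6   2  16  21   5   7   4   6   4   5   0   2  -2  -3  -1]
 [  5   4   5   5   5  16  24   4   5   4  12  22   7   8   6   9   5   0   1   3  -3   1   1  -4]
 [  0   0  -2   3   5  16  23   9   7   8  21  25   4   4   5   0   0   0  -1   0   1  -2  -1  -2]
 [  1   0   0   0  13  23   8   0   0  16  24   2   1   0   2  -1   0  -2  -1  -1   1   0  -1   0]
 [  0   1   1  -1  12  23  24  24  25  25  25  -1  -1   1   0   0   0  -2  -2   0  -1   2   0  -3]
 [  0  -1   0  -1  -4  17  27  26  24  25   0  -1   2  -1   1   0  -1   0   2   2   0   0  -1   0]
 [  0   0  -3  -2   1   0   1   0   0   0  -1  -1   0   2   0   0   0  -1   0   0   0   0  -1   2]]
```

View pics/c1.png

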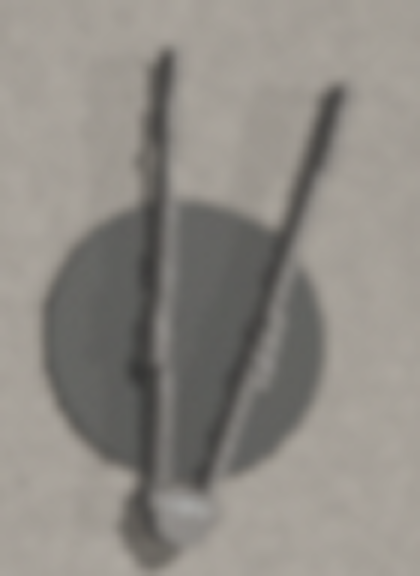

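Run:
```python
from h import *
d=np.load('top0.npy');P=cloud('top',d)
v,u=np.mgrid[:420,:560]
m=(P[...,2]>.019)&(P[...,2]<.031)&(u>400)&(u<455)&(v>203)&(v<294)
uv=np.c_[u[m],v[m]]
Q=unproj('top',uv,.026)[:,:2]
vv=uv[:,1];uu=uv[:,0]
split=422+(280-vv)*0.17
arm=(vv<278)
def fit(q): 
    f=cv2.fitLine(q.astype(np.float32),cv2.DIST_HUBER,0,1e-4,1e-4).ravel(); s=np.sign(f[0]);return f[:2]*s,f[2:]
(l,lp),(r,rp)=fit(Q[arm&(uu<split)]),fit(Q[arm&(uu>=split)])
x=(l+r);x/=np.linalg.norm(x);y=np.array([-x[1],x[0]])
ang=np.arctan2(x[1],x[0]);print('heading deg',np.degrees(ang),'half',np.degrees(np.arccos(l@r))/2)
t=np.linalg.solve(np.c_[l,-r],rp-lp);X=lp+t[0]*l
a=(Q-X)@x;b=(Q-X)@y;print('apex',X,'along range',a.min(),a.max(),'L max',a[uu<split].max(),'R max',a[uu>=split].max())
for s in np.arange(a.min(),a.max(),.015):
    k=(a>=s)&(a<s+.015);print(s.round(3),b[k&(uu<split)].mean().round(4) if (k&(uu<split)).any() else None,b[k&(uu>=split)].mean().round(4) if (k&(uu>=split)).any() else None)
for o in((a.min()+.08),(a.max()-.108)): print('origin',X+x*o)
```

```text
heading deg -12.732549 half 8.53597
apex [ 0.32611042 -0.2908755 ] along range 0.04769552421968753 0.23669838357824757 L max 0.2360652960929892 R max 0.23669838357824757
0.048 0.0033 -0.0077
0.063 0.0071 -0.0091
0.078 0.0117 -0.0116
0.093 0.0141 -0.0136
0.108 0.0184 -0.018
0.123 0.0209 -0.0204
0.138 0.021 -0.0216
0.153 0.0235 -0.0241
0.168 0.0264 -0.0265
0.183 0.0287 -0.0287
0.198 0.0317 -0.0313
0.213 0.0326 -0.0326
0.228 0.0335 -0.0337
origin [ 0.45066585 -0.31901963]
origin [ 0.45164405 -0.31924066]
```

Request:
{"name": "apply_moves", "arguments": {"targets": [{"translation": [0.12, 0.144, -0.07], "twist": -0.692}, {"translation": [0.12, 0.144, -0.07], "twist": -0.692}, {"translation": [0.12, 0.144, -0.07], "twist": -0.692}, {"translation": [0.12, 0.144, -0.07], "twist": -0.692}, {"translation": [0.12, 0.144, -0.07], "twist": -0.692}], "gripper": 0, "grip_force": 20}}

```text
time_s: 0.52
tcp_pos: [0.3621, -0.4258, 0.1777]
orientation: [-3.135, -0.188, 0.001]
contact_force: [-0.3, -0.6, 0.1]
gripper_width: 0.0853
grip_force: 0.0
```

Request:
{"name": "apply_moves", "arguments": {"targets": [{"translation": [0.12, 0.144, -0.07], "twist": -0.692}, {"translation": [0.12, 0.144, -0.07], "twist": -0.692}, {"translation": [0.12, 0.144, -0.07], "twist": -0.692}, {"translation": [0.12, 0.144, -0.07], "twist": -0.692}, {"translation": [0.12, 0.144, -0.07], "twist": -0.692}]}}

```text
time_s: 0.93
tcp_pos: [0.4521, -0.3177, 0.1253]
orientation: [-3.121, 0.354, 0.001]
contact_force: [-0.3, 0.3, 0.0]
gripper_width: 0.0855
grip_force: 0.0
```

Request:
{"name": "apply_moves", "arguments": {"targets": [{"translation": [0, 0, 0], "twist": 0}, {"translation": [0, 0, 0], "twist": 0}, {"translation": [0, 0, 0], "twist": 0}]}}

```text
time_s: 1.18
tcp_pos: [0.4514, -0.3192, 0.1262]
orientation: [3.122, -0.346, -0.001]
contact_force: [-1.1, -0.3, -0.0]
gripper_width: 0.0857
grip_force: 0.0
```

Request:
{"name": "apply_moves", "arguments": {"targets": [{"translation": [0, 0, -0.14], "twist": 0}, {"translation": [0, 0, -0.14], "twist": 0}, {"translation": [0, 0, -0.14], "twist": 0}, {"translation": [0, 0, -0.14], "twist": 0}, {"translation": [0, 0, -0.1], "twist": 0}]}}

```text
time_s: 1.6
tcp_pos: [0.4504, -0.32, 0.0259]
orientation: [-3.122, 0.35, 0.002]
contact_force: [0.3, -0.1, -0.1]
gripper_width: 0.0854
grip_force: 0.0
```

Request:
{"name": "apply_moves", "arguments": {"targets": [{"translation": [0, 0, -0.04], "twist": 0}, {"translation": [0, 0, -0.04], "twist": 0}, {"translation": [0, 0, -0.03], "twist": 0}, {"translation": [0, 0, 0], "twist": 0}, {"translation": [0, 0, 0], "twist": 0}]}}

```text
time_s: 2.02
tcp_pos: [0.4519, -0.3196, 0.0117]
orientation: [3.121, -0.349, 0.002]
contact_force: [-0.9, 1.3, -0.2]
gripper_width: 0.0852
grip_force: 0.0
```

Request:
{"name": "apply_moves", "arguments": {"targets": [{"translation": [0, 0, 0], "twist": 0}, {"translation": [0, 0, 0], "twist": 0}, {"translation": [0, 0, 0], "twist": 0}, {"translation": [0, 0, 0], "twist": 0}, {"translation": [0, 0, 0], "twist": 0}], "gripper": 0.45}}

```text
time_s: 2.43
tcp_pos: [0.452, -0.3193, 0.0115]
orientation: [3.121, -0.348, 0.002]
contact_force: [-0.6, 0.6, 2.5]
gripper_width: 0.0469
grip_force: 5.0
```

Request:
{"name": "apply_moves", "arguments": {"targets": [{"translation": [0, 0, 0], "twist": 0}, {"translation": [0, 0, 0], "twist": 0}, {"translation": [0, 0, 0], "twist": 0}, {"translation": [0, 0, 0], "twist": 0}, {"translation": [0, 0, 0], "twist": 0}]}}

```text
time_s: 2.85
tcp_pos: [0.452, -0.3193, 0.0115]
orientation: [3.122, -0.348, 0.002]
contact_force: [-0.7, -0.3, 5.3]
gripper_width: 0.0468
grip_force: 5.1
```

Request:
{"name": "apply_moves", "arguments": {"targets": [{"translation": [0, 0, 0.015], "twist": 0}, {"translation": [0, 0, 0], "twist": 0}, {"translation": [0, 0, 0], "twist": 0}]}}

```text
time_s: 3.1
tcp_pos: [0.4513, -0.3187, 0.0123]
orientation: [-3.122, 0.348, 0.002]
contact_force: [1.2, -0.1, -0.3]
gripper_width: 0.047
grip_force: 4.2
```

Request:
{"name": "apply_moves", "arguments": {"targets": [{"translation": [0, 0, 0], "twist": 0}, {"translation": [0, 0, 0], "twist": 0}, {"translation": [0, 0, 0], "twist": 0}, {"translation": [0, 0, 0], "twist": 0}, {"translation": [0, 0, 0], "twist": 0}], "gripper": 0.512}}

```text
time_s: 3.52
tcp_pos: [0.4515, -0.3189, 0.0128]
orientation: [-3.122, 0.348, 0.001]
contact_force: [-0.2, 0.1, -0.3]
gripper_width: 0.0417
grip_force: 5.0
```

Request:
{"name": "apply_moves", "arguments": {"targets": [{"translation": [0, 0, 0.04], "twist": 0}, {"translation": [0, 0, 0.07], "twist": 0}, {"translation": [0, 0, 0.1], "twist": 0}, {"translation": [0, 0, 0.1], "twist": 0}, {"translation": [0, 0, 0.1], "twist": 0}]}}

```text
time_s: 3.93
tcp_pos: [0.4518, -0.3191, 0.0763]
orientation: [3.122, -0.348, 0.001]
contact_force: [0.2, -0.4, -1.6]
gripper_width: 0.0417
grip_force: 5.0
```

Request:
{"name": "apply_moves", "arguments": {"targets": [{"translation": [0, 0, 0.1], "twist": 0}, {"translation": [0, 0, 0.1], "twist": 0}, {"translation": [0, 0, 0.06], "twist": 0}, {"translation": [0, 0, 0], "twist": 0}, {"translation": [0, 0, 0], "twist": 0}]}}

```text
time_s: 4.35
tcp_pos: [0.4519, -0.3192, 0.1143]
orientation: [3.121, -0.348, 0.002]
contact_force: [0.6, -0.0, -1.6]
gripper_width: 0.0418
grip_force: 5.0
```

Run:
```python
from h import *
im,d=get_image('scene');cv2.imwrite('pics/s1.png',im);print(state()['tcp_pos'],state()['grip_force'],state()['gripper_width'])
im,d=get_image('top');np.save('top1.npy',d);cv2.imwrite('pics/t1.png',im)
P=cloud('top',np.load('top0.npy'))
q=P[205:236,172:203].reshape(-1,3);q=q[(q[:,2]>.026)&(q[:,2]<.05)]
(c,r)=cv2.minEnclosingCircle(q[:,:2].astype(np.float32));print('cookie',c,r,q[:,:2].mean(0))
im=cv2.imread('pics/s1.png')
```

```text
[ 0.45150836 -0.31890328  0.11314557] 5.0284155062399805 0.041864535288602026
cookie (0.5380221605300903, 0.22260315716266632) 0.0178596843034029 [0.53770096 0.22153751]
```

View pics/s1.png

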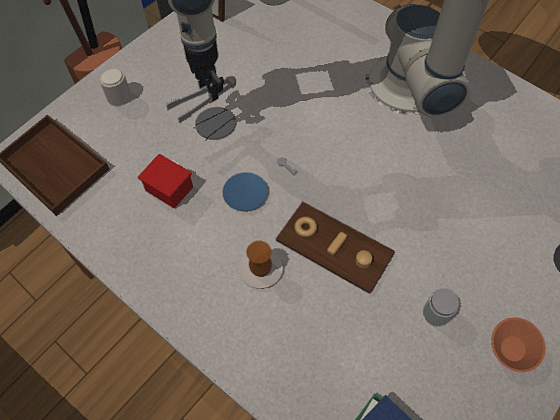

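The scene shows the tongs held level in the gripper above the coaster at (205,95). The cookie is untouched at (364,258).

Request:
{"name": "apply_moves", "arguments": {"targets": [{"translation": [0, 0.06, 0.05], "twist": 0}, {"translation": [0, 0.12, 0.05], "twist": 0.16}, {"translation": [0, 0.178, 0], "twist": 0.16}, {"translation": [0, 0.178, 0], "twist": 0.16}, {"translation": [0, 0.178, 0], "twist": 0.16}]}}

```text
time_s: 4.87
tcp_pos: [0.4512, -0.2103, 0.1282]
orientation: [-3.131, 0.248, 0.001]
contact_force: [0.2, 0.5, -0.4]
gripper_width: 0.0416
grip_force: 5.0
```

Request:
{"name": "apply_moves", "arguments": {"targets": [{"translation": [0, 0.178, 0], "twist": 0.16}, {"translation": [0, 0.178, 0], "twist": 0.16}, {"translation": [0, 0.178, 0], "twist": 0.16}, {"translation": [0, 0.178, 0], "twist": 0.16}, {"translation": [0, 0.178, 0], "twist": 0.16}]}}

```text
time_s: 5.28
tcp_pos: [0.4509, -0.0766, 0.1282]
orientation: [-3.139, 0.122, 0.001]
contact_force: [0.5, 0.2, -0.5]
gripper_width: 0.0415
grip_force: 5.0
```

Request:
{"name": "apply_moves", "arguments": {"targets": [{"translation": [0, 0.178, 0], "twist": 0.16}, {"translation": [0, 0.178, 0], "twist": 0.16}, {"translation": [0, 0.178, 0], "twist": 0.16}, {"translation": [0, 0.178, 0], "twist": 0.16}, {"translation": [0, 0.178, 0], "twist": 0.16}]}}

```text
time_s: 5.7
tcp_pos: [0.4508, 0.0568, 0.1283]
orientation: [-3.141, -0.004, 0.001]
contact_force: [1.0, -0.2, -0.5]
gripper_width: 0.0419
grip_force: 5.0
```

Request:
{"name": "apply_moves", "arguments": {"targets": [{"translation": [0, 0.178, 0], "twist": 0.16}, {"translation": [0, 0.178, 0], "twist": 0.16}, {"translation": [0, 0.178, 0], "twist": 0.16}, {"translation": [0, 0.178, 0], "twist": 0.16}, {"translation": [0, 0.178, 0], "twist": 0.16}]}}

```text
time_s: 6.12
tcp_pos: [0.4506, 0.1902, 0.1282]
orientation: [3.139, 0.13, -0.002]
contact_force: [0.1, -0.9, -0.6]
gripper_width: 0.0419
grip_force: 5.0
```

Request:
{"name": "apply_moves", "arguments": {"targets": [{"translation": [0, 0.12, 0], "twist": 0.16}, {"translation": [0, 0.05, 0], "twist": 0}, {"translation": [0, 0, 0], "twist": 0}, {"translation": [0, 0, 0], "twist": 0}, {"translation": [0, 0, 0], "twist": 0}]}}

```text
time_s: 6.53
tcp_pos: [0.4515, 0.2131, 0.1284]
orientation: [3.137, 0.152, -0.001]
contact_force: [0.4, -0.6, -1.4]
gripper_width: 0.0416
grip_force: 5.0
```

Run:
```python
from h import *
im,d=get_image('top');np.save('top2.npy',d);cv2.imwrite('pics/t2.png',im)
s=state();print(s['tcp_pos'],s['orientation'],s['grip_force'],s['gripper_width'])
cv2.imwrite('pics/t2c.png',cv2.resize(im[170:290,130:290],None,fx=4,fy=4,interpolation=cv2.INTER_CUBIC))
P=cloud('top',d);np.set_printoptions(linewidth=250)
q=P.reshape(-1,3);k=(q[:,2]>.05)&(q[:,2]<.16)&(q[:,0]>.49)&(q[:,0]<.6)&(q[:,1]>.12)&(q[:,1]<.3);q=q[k]
for lo in np.arange(.49,.58,.01):
    w=q[(q[:,0]>=lo)&(q[:,0]<lo+.01)]
    if len(w):
        mid=.214+(lo+.005-.449)*.1
        L=w[w[:,1]>mid];R=w[w[:,1]<mid];print(lo.round(2),len(L),len(R),np.median(L,0).round(4) if len(L) else 0,np.median(R,0).round(4) if len(R) else 0)
print(q[:,0].max())
```

```text
[0.45167143 0.21301179 0.1284983 ] [ 3.13748444e+00  1.51115251e-01 -2.36973528e-04] 5.029403765802272 0.041837887821338265
0.49 16 20 [0.4953 0.2385 0.1377] [0.4949 0.1946 0.1388]
0.5 19 20 [0.5051 0.2405 0.1405] [0.5048 0.1947 0.1386]
0.51 19 19 [0.515  0.2431 0.1406] [0.5146 0.1943 0.1396]
0.52 22 20 [0.5249 0.2455 0.1433] [0.5245 0.1944 0.142 ]
0.53 22 20 [0.5347 0.2473 0.1423] [0.5344 0.194  0.1431]
0.54 22 20 [0.5444 0.2492 0.143 ] [0.5444 0.1946 0.1435]
0.55 15 21 [0.5523 0.2505 0.1458] [0.5547 0.1957 0.1455]
0.56 0 2 0 [0.5604 0.1949 0.1405]
0.5608181108890877
```

View pics/t2c.png

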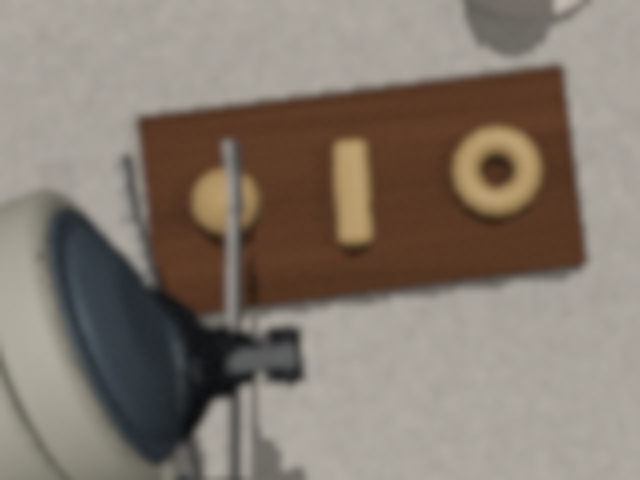

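The crop shows the right jaw at (230,200) over the cookie at (225,200), offset by parallax. The left jaw is hidden by the wrist. I'll shift 1.5 mm to the left, descend part way and re-measure.

Request:
{"name": "apply_moves", "arguments": {"targets": [{"translation": [-0.01, 0.01, -0.1], "twist": 0}, {"translation": [0, 0, -0.12], "twist": 0}, {"translation": [0, 0, -0.12], "twist": 0}, {"translation": [0, 0, -0.1], "twist": 0}, {"translation": [0, 0, -0.05], "twist": 0}]}}

```text
time_s: 7.0
tcp_pos: [0.4493, 0.2141, 0.0528]
orientation: [3.137, 0.151, -0.004]
contact_force: [0.5, -0.6, -0.2]
gripper_width: 0.0412
grip_force: 5.0
```

Request:
{"name": "apply_moves", "arguments": {"targets": [{"translation": [0, 0, 0], "twist": 0}, {"translation": [0, 0, 0], "twist": 0}, {"translation": [0, 0, 0], "twist": 0}]}}

```text
time_s: 7.25
tcp_pos: [0.4509, 0.2155, 0.0564]
orientation: [-3.137, -0.152, -0.003]
contact_force: [-0.5, 0.2, -0.8]
gripper_width: 0.0418
grip_force: 5.0
```

Run:
```python
from h import *
s=state();o=s['tcp_pos'];print(o,s['gripper_width'])
for n in('top','scene'):
    im,d=get_image(n);cv2.imwrite(f'pics/{n}3.png',im);q=cloud(n,d).reshape(-1,3)
    r=q-o;h=.097;a=r[:,0]*np.cos(h)+r[:,1]*np.sin(h);b=-r[:,0]*np.sin(h)+r[:,1]*np.cos(h)
    for lo in(-.08,-.06,.03,.045,.06,.075,.09,.1):
        out=[]
        for sgn in(1,-1):
            k=(a>lo)&(a<lo+.015)&(sgn*b>0.004)&(sgn*b<.04)&(r[:,2]>-.012)&(r[:,2]<.05)
            out+=[k.sum(),np.median(b[k]).round(4),np.percentile(q[k,2],[50,80]).round(4)] if k.any() else [0]
        print(n,lo,*out)
    if n=='scene':
        c=q[(abs(q[:,0]-.54)<.03)&(abs(q[:,1]-.222)<.03)&(q[:,2]>.025)&(q[:,2]<.043)];print('cookie scene',cv2.minEnclosingCircle(c[:,:2].astype(np.float32)),np.median(c[c[:,2]>.036],0))
        cv2.imwrite('pics/s3c.png',cv2.resize(im[190:310,290:430],None,fx=4.5,fy=4.5,interpolation=cv2.INTER_CUBIC))
```

```text
[0.45086126 0.21547836 0.05637341] 0.04183341128383647
top -0.08 0 40 -0.0103 [0.0651 0.0667]
top -0.06 1 0.0051 [0.0519 0.0519] 21 -0.0143 [0.062  0.0642]
top 0.03 0 16 -0.0222 [0.0677 0.0688]
top 0.045 3 0.0202 [0.0629 0.0655] 13 -0.0236 [0.0683 0.0702]
top 0.06 28 0.0222 [0.0695 0.0718] 18 -0.025 [0.0702 0.0716]
top 0.075 35 0.0244 [0.0727 0.0741] 27 -0.0273 [0.0716 0.0742]
top 0.09 34 0.0262 [0.0718 0.0748] 21 -0.0277 [0.0735 0.0748]
top 0.1 18 0.0272 [0.0688 0.0748] 12 -0.0281 [0.0728 0.0749]
scene -0.08 0 0
scene -0.06 0 0
scene 0.03 11 0.0212 [0.0699 0.0713] 18 -0.0195 [0.0686 0.0717]
scene 0.045 12 0.0227 [0.0703 0.071 ] 19 -0.0214 [0.069  0.0723]
scene 0.06 12 0.0253 [0.071  0.0747] 18 -0.0229 [0.07  0.073]
scene 0.075 19 0.0276 [0.0728 0.0752] 22 -0.0241 [0.0719 0.0738]
scene 0.09 18 0.0284 [0.0739 0.0763] 20 -0.0247 [0.0717 0.075 ]
scene 0.1 11 0.0288 [0.0715 0.0758] 14 -0.0254 [0.0687 0.0742]
cookie scene ((0.5359059572219849, 0.2230110764503479), 0.01966790482401848) [0.53753871 0.22378745 0.0392265 ]
```

View pics/s3c.png

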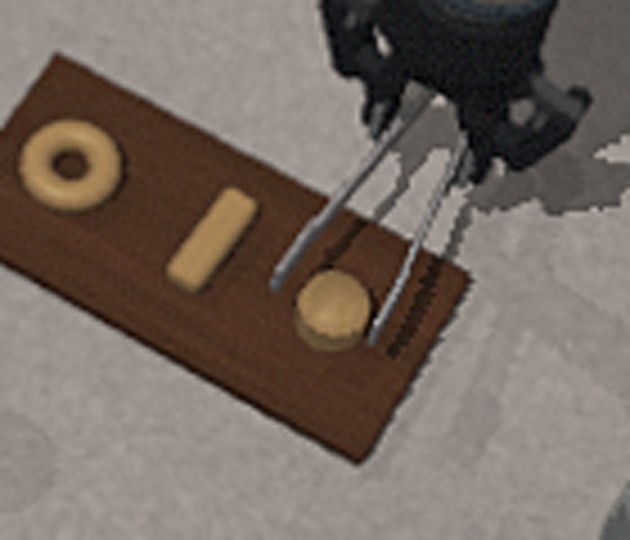

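The scene crop shows the open jaws on either side of and above the cookie at (333,305), well centred and clear of the biscuit. Next I descend and close in stages.

Request:
{"name": "apply_moves", "arguments": {"targets": [{"translation": [0, 0, -0.07], "twist": 0}, {"translation": [0, 0, -0.07], "twist": 0}, {"translation": [0, 0, -0.06], "twist": 0}, {"translation": [0, 0, -0.037], "twist": 0}, {"translation": [0, 0, 0], "twist": 0}]}}

```text
time_s: 7.77
tcp_pos: [0.4488, 0.2151, 0.017]
orientation: [3.137, 0.154, -0.006]
contact_force: [-0.6, 0.4, -1.1]
gripper_width: 0.0421
grip_force: 5.0
```

Request:
{"name": "apply_moves", "arguments": {"targets": [{"translation": [0, 0, 0], "twist": 0}, {"translation": [0, 0, 0], "twist": 0}, {"translation": [0, 0, 0], "twist": 0}]}}

```text
time_s: 8.02
tcp_pos: [0.4505, 0.2157, 0.02]
orientation: [-3.138, -0.154, -0.001]
contact_force: [-0.5, -1.1, -0.2]
gripper_width: 0.0415
grip_force: 5.0
```

Request:
{"name": "apply_moves", "arguments": {"targets": [{"translation": [0, 0, 0], "twist": 0}, {"translation": [0, 0, 0], "twist": 0}, {"translation": [0, 0, 0], "twist": 0}, {"translation": [0, 0, 0], "twist": 0}], "gripper": 0.55, "grip_force": 20}}

```text
time_s: 8.35
tcp_pos: [0.4502, 0.2156, 0.0197]
orientation: [-3.138, -0.154, -0.001]
contact_force: [-0.2, -0.0, -1.2]
gripper_width: 0.0387
grip_force: 5.8
```

Request:
{"name": "apply_moves", "arguments": {"targets": [{"translation": [0, 0, 0], "twist": 0}, {"translation": [0, 0, 0], "twist": 0}, {"translation": [0, 0, 0], "twist": 0}, {"translation": [0, 0, 0], "twist": 0}], "gripper": 0.58}}

```text
time_s: 8.68
tcp_pos: [0.4502, 0.2156, 0.0195]
orientation: [-3.138, -0.153, -0.0]
contact_force: [0.4, 0.1, -0.7]
gripper_width: 0.0363
grip_force: 9.6
```

Request:
{"name": "apply_moves", "arguments": {"targets": [{"translation": [0, 0, 0], "twist": 0}, {"translation": [0, 0, 0], "twist": 0}, {"translation": [0, 0, 0], "twist": 0}, {"translation": [0, 0, 0], "twist": 0}], "gripper": 0.65, "grip_force": 20}}

```text
time_s: 9.02
tcp_pos: [0.4502, 0.2157, 0.0196]
orientation: [-3.138, -0.154, -0.0]
contact_force: [-0.5, 0.2, -0.7]
gripper_width: 0.0356
grip_force: 21.2
```

Request:
{"name": "apply_moves", "arguments": {"targets": [{"translation": [0, 0, 0], "twist": 0}, {"translation": [0, 0, 0], "twist": 0}, {"translation": [0, 0, 0], "twist": 0}, {"translation": [0, 0, 0], "twist": 0}], "grip_force": 30}}

```text
time_s: 9.35
tcp_pos: [0.4502, 0.2157, 0.0196]
orientation: [-3.138, -0.154, -0.0]
contact_force: [-0.4, 0.2, 0.7]
gripper_width: 0.0352
grip_force: 34.3
```

Run:
```python
from h import *
im,d=get_image('scene');cv2.imwrite('pics/s4c.png',cv2.resize(im[190:310,290:430],None,fx=4.5,fy=4.5,interpolation=cv2.INTER_CUBIC))
```

```text
(no output)
```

View pics/s4c.png

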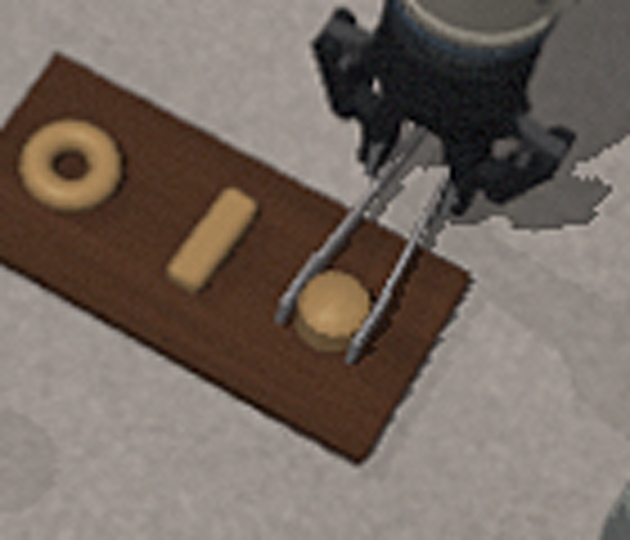

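The jaws are closed on both sides of the cookie at (333,305), and the grip is about 34 N (roughly 10 N per jaw). Lifting.

Request:
{"name": "apply_moves", "arguments": {"targets": [{"translation": [0, 0, 0.03], "twist": 0}, {"translation": [0, 0, 0.05], "twist": 0}, {"translation": [0, 0, 0.08], "twist": 0}, {"translation": [0, 0, 0.1], "twist": 0}, {"translation": [0, 0, 0.1], "twist": 0}]}}

```text
time_s: 9.82
tcp_pos: [0.4501, 0.2155, 0.0749]
orientation: [3.138, 0.153, 0.0]
contact_force: [0.2, 0.3, -1.1]
gripper_width: 0.0351
grip_force: 34.2
```

Request:
{"name": "apply_moves", "arguments": {"targets": [{"translation": [0, 0, 0.1], "twist": 0}, {"translation": [0, 0, 0.1], "twist": 0}, {"translation": [0, 0, 0.1], "twist": 0}, {"translation": [0, 0, 0.06], "twist": 0}, {"translation": [0, 0, 0.03], "twist": 0}]}}

```text
time_s: 10.23
tcp_pos: [0.4509, 0.2158, 0.1347]
orientation: [-3.137, -0.153, -0.005]
contact_force: [-0.5, -0.1, -1.3]
gripper_width: 0.0351
grip_force: 34.2
```

Request:
{"name": "apply_moves", "arguments": {"targets": [{"translation": [0, 0, 0], "twist": 0}, {"translation": [0, 0, 0], "twist": 0}, {"translation": [0, 0, 0], "twist": 0}]}}

```text
time_s: 10.48
tcp_pos: [0.4497, 0.2154, 0.1309]
orientation: [3.137, 0.154, -0.003]
contact_force: [0.4, 0.2, -0.5]
gripper_width: 0.0349
grip_force: 34.2
```

Run:
```python
from h import *
im,d=get_image('scene');s=state();print(s['tcp_pos'],s['grip_force'])
cv2.imwrite('pics/s5c.png',cv2.resize(im[130:310,250:430],None,fx=3.3,fy=3.3,interpolation=cv2.INTER_CUBIC))
```

```text
[0.44961306 0.21538023 0.13075214] 34.17018949985504
```

View pics/s5c.png

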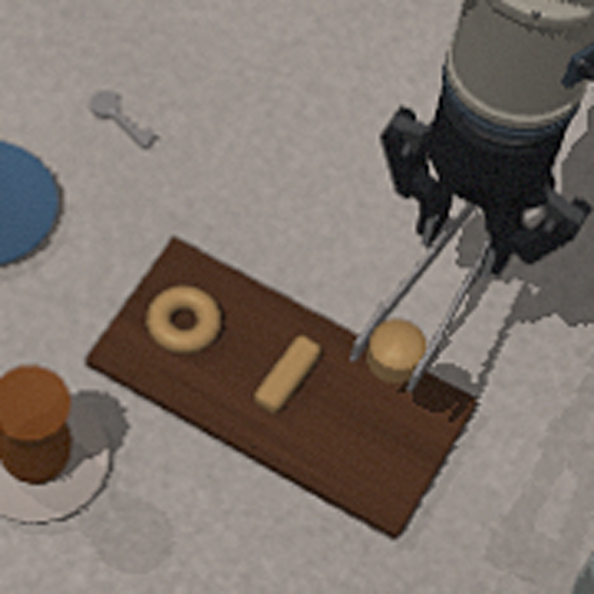

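The cookie is held in the jaws at crop (397,350), clear of the board. Carrying it to the plate.

Request:
{"name": "apply_moves", "arguments": {"targets": [{"translation": [0.011, -0.05, 0], "twist": 0}, {"translation": [0.011, -0.1, 0], "twist": 0}, {"translation": [0.011, -0.138, 0], "twist": 0}, {"translation": [0.011, -0.138, 0], "twist": 0}, {"translation": [0.011, -0.138, 0], "twist": 0}]}}

```text
time_s: 10.95
tcp_pos: [0.4581, 0.1297, 0.1313]
orientation: [3.137, 0.154, -0.002]
contact_force: [-0.8, 0.1, -1.0]
gripper_width: 0.0354
grip_force: 34.2
```

Request:
{"name": "apply_moves", "arguments": {"targets": [{"translation": [0.011, -0.138, 0], "twist": 0}, {"translation": [0.011, -0.138, 0], "twist": 0}, {"translation": [0.011, -0.138, 0], "twist": 0}, {"translation": [0.011, -0.138, 0], "twist": 0}, {"translation": [0.011, -0.138, 0], "twist": 0}]}}

```text
time_s: 11.37
tcp_pos: [0.4663, 0.026, 0.1314]
orientation: [3.138, 0.153, -0.001]
contact_force: [0.5, -0.4, -1.3]
gripper_width: 0.0355
grip_force: 34.2
```

Request:
{"name": "apply_moves", "arguments": {"targets": [{"translation": [0.011, -0.138, 0], "twist": 0}, {"translation": [0.011, -0.138, 0], "twist": 0}, {"translation": [0.011, -0.138, 0], "twist": 0}, {"translation": [0.011, -0.138, 0], "twist": 0}, {"translation": [0.011, -0.138, 0], "twist": 0}]}}

```text
time_s: 11.78
tcp_pos: [0.4744, -0.0775, 0.1314]
orientation: [-3.138, -0.153, 0.002]
contact_force: [0.6, 0.9, -1.7]
gripper_width: 0.035
grip_force: 34.2
```

Request:
{"name": "apply_moves", "arguments": {"targets": [{"translation": [0.011, -0.138, 0], "twist": 0}, {"translation": [0, -0.08, 0], "twist": 0}, {"translation": [0, -0.045, 0], "twist": 0}, {"translation": [0, 0, 0], "twist": 0}, {"translation": [0, 0, 0], "twist": 0}]}}

```text
time_s: 12.2
tcp_pos: [0.4763, -0.1151, 0.1317]
orientation: [-3.137, -0.153, 0.001]
contact_force: [-0.0, 0.6, -1.7]
gripper_width: 0.0356
grip_force: 34.2
```

Request:
{"name": "apply_moves", "arguments": {"targets": [{"translation": [0, 0, 0], "twist": 0}, {"translation": [0, 0, 0], "twist": 0}, {"translation": [0, 0, 0], "twist": 0}, {"translation": [0, 0, 0], "twist": 0}, {"translation": [0, 0, 0], "twist": 0}]}}

```text
time_s: 12.62
tcp_pos: [0.4766, -0.115, 0.132]
orientation: [-3.138, -0.155, -0.0]
contact_force: [-0.2, 0.3, -0.3]
gripper_width: 0.0351
grip_force: 34.2
```

Run:
```python
from h import *
im,d=get_image('scene');s=state();print(s['tcp_pos'],s['grip_force'])
cv2.imwrite('pics/s6.png',im)
for n in('scene','top'):
    im,d=get_image(n);q=cloud(n,d);h=cv2.cvtColor(im,cv2.COLOR_BGR2HSV)
    m=(h[...,0]<28)&(h[...,1]>60)&(q[...,2]>.08)&(q[...,2]<.2)&(abs(q[...,0]-.56)<.06)&(abs(q[...,1]+.11)<.06)
    print(n,m.sum(),np.median(q[m],0) if m.any() else '')
```

```text
[ 0.47658584 -0.11515632  0.13203921] 34.16154384613037
scene 189 [ 0.56801636 -0.10398099  0.14890088]
top 242 [ 0.56331226 -0.10577066  0.14964601]
```

View pics/s6.png

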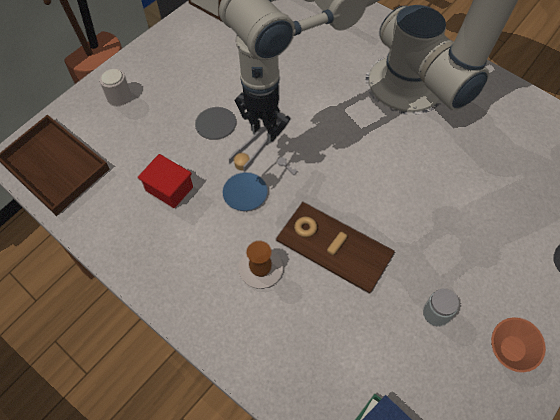

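The cookie at (241,160) is held in the tongs about 12 cm above the plate. Both views put it within 5 mm of the plate's centre, and the other items are undisturbed.

```bash
python3 -c "from bench import *;print(job_done())"
```

```text
the job is handed in; nothing more can be done
None
```

I handed the job in with the cookie still held in the tongs, about 12 cm above the plate and within about 5 mm of its centre, and the last picture showed nothing else on the console moved; `job_done()` returned no verdict.

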